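Release the safety hook and lower the mordant cabinet's flap

ROBOT

A 6-joint arm with a two-finger parallel gripper is mounted at the origin on the work surface. World frame = base frame: x ahead of the robot, y to its left, z up, the work surface at z = 0. Lengths are in m, angles in rad, forces in N, time in s.
With the tool pointing down it reaches from about 0.3 to 0.775 m from the base axis. Payload 14.6 kg.
Tool frame: the origin (TCP) lies between the finger pads; the fingertips stand ctrl.tip_extent ahead of it and the grasp point (between the pads) lies 6 mm ahead of it (ctrl.tip_extent is the distance from the TCP to the fingertips, in m); z points along the fingers, y is the direction in which the jaws open and shut (so a half turn about z gives the same grasp; the last joint's range is limited). The gripper opens to 94 mm and grips with 3 to 60 N. Pads are 16 mm wide; open, the fingers measure 119 mm over their backs; the gripper's body (75 mm by 177 mm) begins 78 mm behind the grasp point.
Start: joints at [1.124, 0.3, 1.521, -0, 1.321, -0.067], TCP at [0.204, 0.511, 0.23] pointing down, gripper open.
Joint ranges: [-3.03, 3.03], [-0.79, 2.21], [0.23, 2.52], [-1.04, 4.18], [0, 3.07], [-2.55, 2.55]. Speed limits (rad/s): [2.22, 2.22, 2.57, 3.14, 3.14, 3.14].

INTERFACE

Orientations are given as a 3x3 rotation matrix whose columns are the frame's x, y, z axes.
In Python, from cell import ctrl gives the robot as it stands.
- The arm moves only by the tool arm_command, never from a script. Its argument "series" is a list of rows, each a list of 7 numbers: the closure, from -1 (fully open) to 1 (shut), then the shift along the tool's x, y, z normalised to -1 to 1, where 1 is 4 cm, then the turn, a rotation vector about the tool's x, y, z normalised to -1 to 1, where 1 is 60 degrees. In form: [[fingers, tx, ty, tz, ax, ay, az], ...]. A call has 1 to 10 rows; each row shifts and turns the commanded pose from where the row before left it, along the tool's axes as they then stand; what a row does not reach is not made up. A row lasts 1/12 s, in which the tool goes at most 41.7 mm and 7.16 degrees, less where a joint would pass 70% of its speed; a pose out of reach is approached as far as the arm can. A call with a number of a shift or a turn outside -1 to 1 is refused whole. A call with a gripper value outside its range is refused whole. The fingers move at their own pace and stop on an object; "grip_force" is the grip in N (left out, the last holds). Time passes only in rows, so rows that do not move let the fingers close. It gives the time, the measured TCP pose, the force and the opening at its end, in the units of the state.
- ctrl.observe(): the state, without advancing time (a new reading comes with each control period).
- ctrl.snapshot(name): name is "side" or "top"; returns a dict with "img" (384x512x3 uint8, red, green, blue), "depth" (384x512 float32, m along the optical axis (not along the pixel's ray), 0 where there is no reading), "fx", "fy", "cx", "cy" (pixels), "k1" (the pictures are not rectified: a ray, as slopes to the right and down, at radius r is drawn at 1 + k1 r^2 times it, then the intrinsics apply), "R" (3x3) and "t" (3): a world point X has camera coordinates R X + t. Camera axes: x right, y down, z forward; pixel columns grow to the right and rows downward; lengths in m; the calibration is good to about 2 mm. A picture is of the moment at which its call begins.
- ctrl.sign_off(): hands the job in, once; it reports no verdict.
Trained networks look in a picture, given as the dict that the camera call returned (one of the last four; its "shot" number tells which), for a name from the list of things; names that differ only in an ending like _2 or _b are one class to them, and where a whole thing is asked for, a point or a joint stands for the part that bears it (a point fixed in the world has none). Each returns a list of dicts, best first, with "conf" (0 to 1); they miss things now and then, are a little off and sometimes report something else, mostly with a low value. They report only what shows in the picture. A call takes as long as a camera call.
- ctrl.find_in(picture, label): "bbox" ([left, top, width, height] in pixels, round what is visible of it).
- ctrl.cut_out(picture, label): "region" (384x512 bool, what is visible of it) and "bbox" ([left, top, width, height] in pixels, round what is visible of it).
The state is a dict: "t": time; "qpos": joint angles; "dq": joint speeds; "joint_efforts": joint torques, N m; "tcp_pos": TCP position; "tool_rot": TCP orientation; "contact_force": force on the tool from outside, world axes, zero at the start; "wrist_torque": the same for the moment, N m; "width": finger opening in m.
Only numpy, scipy, OpenCV 4.12 (cv2) and the standard library are available. Lean on these libraries where they do the work, as an engineer would, in place of code of your own. Each camera call takes 0.05 s, during which the arm holds its last target. There are 200 camera calls.

TASK

The flap of the mordant cabinet is hanging ajar on its child-safety hook: reach down through the gap at the top, gently press the sprung hook clear of its keeper and, keeping it down, draw the flap free. Then lower the flap all the way to its stop and leave it there. The plastic hook snaps at 20 N, so don't force it or the flap, don't fling the flap open, and leave the other things where they stand.

Things in the scene. Friction and masses are not known exactly. Their poses are not given: they have to be found in the camera images.
- cabinet: Plywood mordant cabinet, 220 deep (x), 340 wide (y), 210 high, fixed. Origin under its centre; x away from its front, y left as seen from the robot. A drop-down flap closes its front. The latch is 80 mm left of its middle, in a notch of the top's front edge, 70 wide, 45 deep. Front frame, keeper, flap and hook are one unit, set up to 11 mm higher or lower than nominal.
- latch_mark (a point): Point in the cabinet's front plane above the keeper's front face, at the height of the cabinet's top; axes as the cabinet's. KEEPER: aluminium bar across the notch, x 0 to 6 mm, y -35 to 35, 14 high, firm. As the front unit's height differs from cabinet to cabinet, the hook arm's upper face is 6 to 28 mm below this point (3 mm under the keeper) and must be felt for.
- notch (a point): In the notch, 10 mm behind latch_mark, at the height of the cabinet's top; axes as the cabinet's. HOOK: grey plastic arm 28 mm wide, 5 thick, carried by the flap's inner face; it runs level from there under the keeper and ends here in an upturned barb, 5 mm thick (x), standing 9 mm up behind the keeper. Thin plastic: snaps at 20 N, whether pressed or pulled against the keeper.
- gap (a point): Middle of the gap, 18 mm in front of latch_mark, at the height of the cabinet's top; axes as the cabinet's. Shut fingers, closing along y, fit between keeper and flap (33 to 38 mm at the arm) and press the arm here. It is sprung: slides straight down, 4 N to start plus 0.4 N per mm; the barb clears the keeper after 9 mm, hard stop at 13 mm; let go, it springs back up.
- flap_hinge (a point): Middle of the flap's hinge line (along y), on the cabinet's front plane, 32 mm (up to 11 more or less) above the table, always 161 mm below the felt arm; cabinet's axes. The flap is plywood, 12 mm thick, 340 wide, inner face in the hinge line's plane, upper edge 176 mm from it, 0.5 kg. The stiff hinge (0.55 N m) keeps it where left. Hook arm: 166 mm from hinge, 52 mm out of the inner face, y 66 to 94; push the flap at y -40 to -120.
- flap (a joint): Angle of the flap in rad: 0 shut (upright); starts ajar at 0.205 to 0.23; the catch holds it at about 0.245; 1.45 fully lowered on its stop, almost level, towards the robot. With the hook held down, 13 mm of outward travel at the arm frees the barb (about 0.32); pressed 11 mm, follow it 3 mm lower over that travel, as the arm sinks when the flap tilts.
- alum_jar: large jar with white cap, 60 mm across, 100 high, standing inside the cabinet. Bystander; origin under its centre, z its upright axis.
- iron_jar: small jar with black cap, 52 mm across, 85 high, standing inside the cabinet. Bystander; origin under its centre, z its upright axis.
- dye_cup: white ceramic mug, 72 mm across, 80 high, standing on the cabinet's top, 40 to 70 mm behind its middle line, on the half away from the latch. Bystander; origin under its centre, z its upright axis.
- petal_bowl: terracotta bowl, 130 mm across, 50 high, on the table to the left. Bystander; origin under its centre, z its upright axis.
- spoon: metal spoon with a wooden handle lying on the table near the robot, to the right. Bystander; origin at its underside.
- tall_bottle: tall amber bottle, 64 mm across, 190 high, on the table to the right. Bystander; origin under its centre, z its upright axis.
- twine_spool: wooden spool, 56 mm across, 50 high, on the table near the robot, to the left. Bystander; origin under its centre, z its upright axis.

How it is judged:
By the outcome, as a careful person would: the job done as asked, in the order asked, and still so for the second after the job is handed in, with the robot touching nothing.
It also fails if it takes over 48 s, if anything falls off the work surface, if the arm or the gripper's body presses on something with over 40 N, if the wrist force passes 120 N, or if a joint passes its speed limit or range.

## Working session

There is one attempt and no reset: what is moved stays moved. The work goes in short steps, Python scripts to look and compute and a tool call to move; the robot and the scene stay as the last step left them, time stands still between calls to the robot, and variables do not carry over. Pictures are saved under pics/ and viewed, about 8 in all and at most 12, crops included, and the job is handed in when it is done.

Besides the shell and the picture viewer there is one more tool, called after "Request:" as name([rows], argument=value, ...), one row to a line, values as JSON. arm_command: Moves the arm, as the interface text tells. Scaled input: -1 to 1 covers 4 cm each way for a shift and 60 degrees each way for a turn. Its arguments: {"type":"object","properties":{"series":{"type":"array"},"grip_force":{"type":"number"}},"required":["series"]}

```bash
mkdir -p pics
cat > h.py <<'E'
import numpy as np, cv2
from cell import ctrl
def pts(s):
    h,w=s["depth"].shape
    u,v=np.meshgrid(np.arange(w),np.arange(h))
    K=np.array([[s["fx"],0,s["cx"]],[0,s["fy"],s["cy"]],[0,0,1]])
    p=cv2.undistortPoints(np.stack([u,v],-1).reshape(-1,1,2).astype(float),K,np.array([s["k1"],0,0,0,0.]))
    p=p.reshape(h,w,2); d=s["depth"][...,None]
    return (np.concatenate([p*d,d],-1)-s["t"])@s["R"]
def save(s,n): cv2.imwrite(f"pics/{n}.png",s["img"][...,::-1])
E
python3 - <<'E'
from h import *
o=ctrl.observe(); print({k:np.round(v,3).tolist() for k,v in o.items()}, ctrl.tip_extent)
im=[]
for n in("side","top"):
    s=ctrl.snapshot(n); P=pts(s); im.append(s["img"]); np.savez(f"{n}.npz",P=P,**{k:s[k] for k in("img","depth","fx","fy","cx","cy","k1","R","t")})
    print(n,"cam",np.round(-s["R"].T@s["t"],3), "axis",np.round(s["R"][2],2))
    for l in("cabinet","flap","dye_cup","tall_bottle","petal_bowl","spoon","twine_spool","latch_mark","notch","gap"):
        r=ctrl.cut_out(s,l)
        for q in r[:2]:
            m=q["region"]&(s["depth"]>0)
            if m.sum(): print(l,round(q["conf"],2),q["bbox"],np.round(np.percentile(P[m],[2,50,98],axis=0),3).tolist())
cv2.imwrite("pics/a.png",np.vstack(im)[...,::-1][:, :])
a=np.vstack([cv2.resize(i,(400,300)) for i in im]); 
cv2.imwrite("pics/side.png",im[0][...,::-1]);cv2.imwrite("pics/top.png",im[1][...,::-1])
E
```

```text
{'t': 0.0, 'qpos': [1.124, 0.3, 1.522, 0.0, 1.321, -0.067], 'dq': [0.0, 0.001, 0.001, -0.002, -0.001, 0.001], 'joint_efforts': [-0.003, -53.181, -35.272, 0.071, 0.024, -0.0], 'tcp_pos': [0.204, 0.511, 0.23], 'tool_rot': [[-0.929, 0.371, -0.0], [0.371, 0.929, -0.001], [0.0, -0.001, -1.0]], 'contact_force': [-1.523, 0.62, 0.412], 'wrist_torque': [-0.009, 0.025, -0.005], 'width': 0.094} 0.025
side cam [ 0.278 -0.496  1.779] axis [ 0.15  0.29 -0.94]
cabinet 0.77 [240.9, 117.5, 102.9, 111.8] [[0.586, -0.179, 0.015], [0.683, -0.009, 0.21], [0.82, 0.159, 0.219]]
cabinet 0.44 [147.5, 138.6, 13.5, 17.0] [[0.261, 0.326, 0.001], [0.285, 0.345, 0.047], [0.309, 0.378, 0.058]]
flap 0.98 [226.3, 160.9, 63.7, 71.4] [[0.519, -0.199, 0.002], [0.55, -0.026, 0.205], [0.588, 0.089, 0.216]]
dye_cup 0.92 [302.4, 163.8, 34.1, 28.0] [[0.714, -0.143, 0.21], [0.773, -0.102, 0.248], [0.806, -0.074, 0.294]]
dye_cup 0.23 [241.7, 115.5, 100.7, 114.6] [[0.59, -0.18, 0.016], [0.686, -0.009, 0.21], [0.817, 0.159, 0.219]]
tall_bottle 0.69 [281.3, 306.5, 28.4, 18.7] [[0.465, -0.504, 0.036], [0.486, -0.476, 0.13], [0.52
[... 1605 characters left out ...]
0.022], [0.492, 0.502, 0.051]]
spoon 0.7 [329.5, 252.3, 51.9, 46.1] [[0.229, -0.392, -0.0], [0.295, -0.319, 0.013], [0.36, -0.252, 0.023]]
twine_spool 0.56 [118.3, 268.0, 23.7, 16.1] [[0.257, 0.327, 0.015], [0.282, 0.351, 0.049], [0.308, 0.38, 0.054]]
twine_spool 0.48 [200.2, 163.5, 127.9, 29.6] [[0.506, -0.191, 0.092], [0.543, -0.022, 0.206], [0.587, 0.117, 0.211]]
latch_mark 0.61 [184.8, 80.3, 135.5, 100.6] [[0.583, -0.171, 0.017], [0.678, 0.007, 0.209], [0.799, 0.161, 0.213]]
notch 0.76 [184.8, 80.1, 136.4, 100.4] [[0.581, -0.171, 0.017], [0.677, 0.008, 0.209], [0.796, 0.161, 0.213]]
gap 0.93 [184.7, 80.4, 136.9, 103.6] [[0.584, -0.168, 0.018], [0.679, 0.008, 0.209], [0.795, 0.16, 0.213]]
```

View pics/side.png

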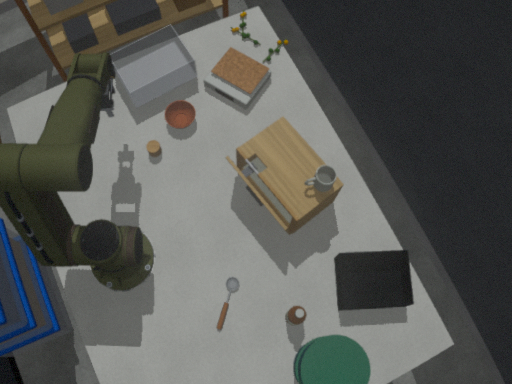

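View pics/top.png

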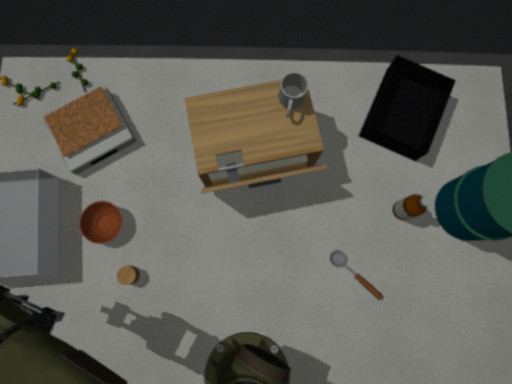

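The side view shows the cabinet around (290,175), with the mug on its top at (325,178) and the notch at (255,162). In the top view the notch and keeper are near (230,160) and the flap edge runs from (203,188) to (326,168). Next I fit the cabinet pose.

Run:
```python
from h import *
from scipy.optimize import minimize
cl=[]
for n in("side","top"):
    d=np.load(n+".npz"); P=d["P"]; ok=(d["depth"]>0)
    m=ok&(abs(P[...,2]-0.211)<.006)&(P[...,0]>.48)&(P[...,0]<.9)&(abs(P[...,1])<.24)
    k,lab,st,_=cv2.connectedComponentsWithStats(m.astype(np.uint8),connectivity=4)
    for i in np.argsort(-st[1:,4])[:3]+1:
        q=P[lab==i]; r=cv2.minAreaRect(q[:,:2].astype(np.float32)*1000)
        print(n,st[i],np.round(r[0],1),np.round(r[1],1),round(r[2],2),"z",np.round(np.median(q[:,2]),4))
    i=np.argmax(st[1:,4])+1; cl.append((P[lab==i][:,:2]))
# rectangle fit via centre/yaw: pick pose maximising coverage; use percentiles
for q in cl:
    for a in np.radians(np.arange(0,14,1.)):
      for s in (1,-1):
        c,sn=np.cos(a*s),np.sin(a*s); b=q@np.array([[c,-sn],[sn,c]])
        lo,hi=np.percentile(b,1,axis=0),np.percentile(b,99,axis=0)
        print(round(np.degrees(a*s)),np.round((hi-lo)*1000,0),end=";")
    print()
d=np.load("top.npz"); im=d["img"][70:215,175:345]
cv2.imwrite("pics/c.png",cv2.resize(im,None,fx=4.5,fy=4,interpolation=cv2.INTER_CUBIC)[...,::-1])
```

```text
side [ 237  117  107  104 4094] [695.1  -5.2] [221.5 342.7] 12.46 z 0.2113
side [226 155  26  31 113] [525.   57.4] [ 12.7 139.9] 13.19 z 0.2103
side [267 204  21  26  91] [ 571.3 -151.7] [ 12.6 107. ] 11.78 z 0.2092
top [ 184   80  140   96 8534] [692.5  -5.4] [223.2 341.2] 12.54 z 0.2096
top [201 165 127  29 501] [541.7 -38.8] [ 12.9 338.1] 12.57 z 0.2078
top [283  85  20  12 153] [ 787.4 -112.6] [38.9 42.2] 29.62 z 0.2144
0 [241. 342.];0 [241. 342.];1 [237. 341.];-1 [246. 343.];2 [234. 340.];-2 [250. 345.];3 [231. 339.];-3 [255. 345.];4 [228. 338.];-4 [259. 347.];5 [224. 337.];-5 [263. 348.];6 [221. 336.];-6 [268. 348.];7 [219. 335.];-7 [272. 349.];8 [217. 334.];-8 [275. 350.];9 [215. 333.];-9 [279. 351.];10 [213. 333.];-10 [283. 351.];11 [213. 333.];-11 [286. 351.];12 [214. 333.];-12 [290. 352.];13 [215. 334.];-13 [294. 352.];
0 [241. 346.];0 [241. 346.];1 [238. 346.];-1 [243. 347.];2 [236. 344.];-2 [246. 349.];3 [234. 343.];-3 [248. 350.];4 [231. 342.];-4 [250. 351.];5 [229. 340.];-5 [253. 352.];6 [227. 339.];-6 [255. 353.];7 [224. 338.];-7 [257. 354.];8 [222. 336.];-8 [259. 355.];9 [220. 335.];-9 [262. 355.];10 [219. 335.];-10 [264. 356.];11 [218. 334.];-11 [266. 356.];12 [217. 334.];-12 [268. 357.];13 [218. 334.];-13 [271. 357.];
```

View pics/c.png

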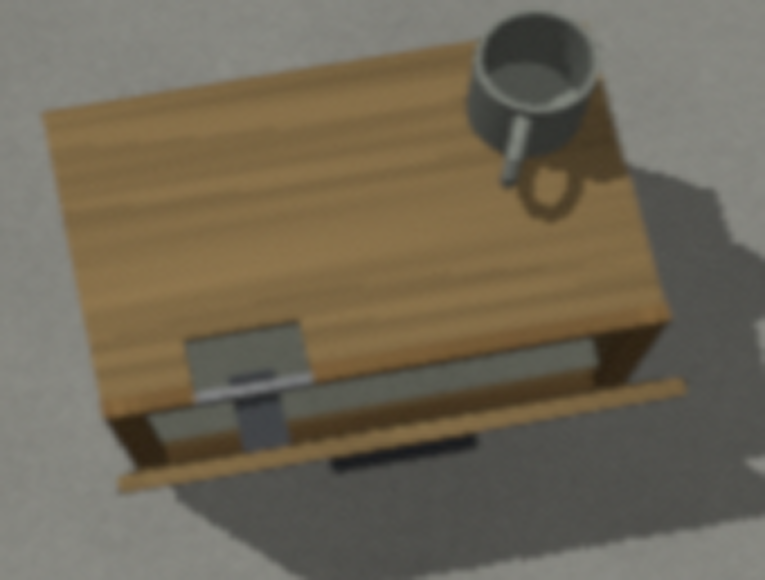

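The cabinet is centred near (0.694, -0.005) with a yaw of about 12.5°. That puts the latch mark at about (0.569, 0.049) and the gap at about (0.552, 0.045). I'll turn, rise and start across.

Request:
arm_command([
  [1,0,0,-0.225,0,0,-0.114],
  [1,0,0,-0.225,0,0,-0.114],
  [1,0,0,-0.225,0,0,-0.114],
  [1,0,0,-0.225,0,0,-0.114],
  [1,0,0,-0.225,0,0,-0.114],
  [1,-0.398,-0.883,0,0,0,0],
  [1,-0.398,-0.883,0,0,0,0],
  [1,-0.398,-0.883,0,0,0,0],
  [1,-0.398,-0.883,0,0,0,0],
  [1,-0.398,-0.883,0,0,0,0],
], grip_force=20)

```text
t: 1.93
tcp_pos: [0.3203, 0.3539, 0.2756]
tool_rot: [[-0.976, -0.216, 0.0], [-0.216, 0.976, 0.0], [-0.0, 0.0, -1.0]]
contact_force: [0.5, 1.2, 0.0]
width: 0.0305
```

```bash
cat > g.py <<'E'
from h import *
C=np.array([.694,-.005]); a=np.radians(12.5)
X=np.array([np.cos(a),np.sin(a)]); Y=np.array([-X[1],X[0]])
def cab(p): p=np.asarray(p)[:2]-C; return np.array([p@X+.11,p@Y])  # x from front plane, y
def show():
    o=ctrl.observe(); p=o["tcp_pos"]; c=cab(p); R=o["tool_rot"]; F=o["contact_force"]
    print("t",round(o["t"],2),"tip cab x %.1f y %.1f z %.1f mm"%(c[0]*1e3,c[1]*1e3,(p[2]-ctrl.tip_extent)*1e3),"F",np.round(F,2),"Fx_cab %.2f"%(F[:2]@X),"w",round(o["width"],4))
    print(" toolx yaw %.2f (want 192.5) tilt"%(np.degrees(np.arctan2(R[1,0],R[0,0]))%360),np.round(R[2],3))
    return o
E
python3 - <<'E'
from g import *
show()
d=np.load("top.npz");P=d["P"]
for v in range(172,183): print(v,[(np.round(cab(P[v,u])*1e3).astype(int).tolist(),round(P[v,u,2]*1e3)) for u in (231,234,236)])
E
```

```text
t 1.93 tip cab x -177.1 y 431.3 z 250.6 mm F [0.46 1.24 0.02] Fx_cab 0.71 w 0.0305
 toolx yaw 192.47 (want 192.5) tilt [-0.  0. -1.]
172 [([-9, 83], 196), ([-11, 75], 198), ([-12, 70], 201)]
173 [([-11, 83], 196), ([-13, 76], 197), ([-14, 70], 199)]
174 [([-14, 84], 199), ([-15, 76], 195), ([-18, 71], 201)]
175 [([-18, 84], 202), ([-19, 77], 199), ([-20, 71], 198)]
176 [([-20, 85], 200), ([-21, 77], 198), ([-22, 72], 195)]
177 [([-22, 85], 198), ([-24, 78], 199), ([-25, 72], 198)]
178 [([-25, 86], 197), ([-26, 78], 197), ([-28, 73], 199)]
179 [([-27, 86], 196), ([-30, 79], 200), ([-31, 73], 200)]
180 [([-31, 87], 201), ([-32, 79], 199), ([-33, 74], 198)]
181 [([-32, 87], 196), ([-35, 80], 199), ([-36, 74], 201)]
182 [([-36, 88], 201), ([-37, 80], 197), ([-41, 75], 209)]
```

Request:
arm_command([
  [1,-0.397,-0.878,0,0,0,0],
  [1,-0.397,-0.878,0,0,0,0],
  [1,-0.397,-0.878,0,0,0,0],
  [1,-0.397,-0.878,0,0,0,0],
  [1,-0.397,-0.878,0,0,0,0],
  [1,-0.397,-0.878,0,0,0,0],
  [1,-0.397,-0.878,0,0,0,0],
  [1,-0.397,-0.878,0,0,0,0],
  [1,-0.397,-0.878,0,0,0,0],
  [1,-0.397,-0.878,0,0,0,0],
])

```text
t: 2.77
tcp_pos: [0.5512, 0.0449, 0.2755]
tool_rot: [[-0.977, -0.215, 0.0], [-0.215, 0.977, 0.0], [-0.0, -0.0, -1.0]]
contact_force: [0.2, 1.5, -0.1]
width: 0.0003
```

Run:
```python
from g import *
show()
s=ctrl.snapshot("side"); t=ctrl.snapshot("top")
# keeper / front edge in both, from depth: cab coordinates of keeper pixels
def crop(s,c,n):
    K=np.array([[s["fx"],0,s["cx"]],[0,s["fy"],s["cy"]],[0,0,1]])
    p,_=cv2.projectPoints(np.array([c]),cv2.Rodrigues(s["R"])[0],s["t"],K,np.array([s["k1"],0,0,0,0.]))
    u,v=p.ravel().astype(int); return cv2.resize(s["img"][v-30:v+30,u-40:u+40],None,fx=5,fy=5,interpolation=cv2.INTER_CUBIC),(u,v)
a,ua=crop(s,[.552,.045,.21],0); b,ub=crop(t,[.552,.045,.21],0); print(ua,ub)
cv2.imwrite("pics/d.png",np.hstack([a,b])[...,::-1])
```

```text
t 2.77 tip cab x -18.6 y 79.6 z 250.5 mm F [ 0.17  1.54 -0.07] Fx_cab 0.50 w 0.0003
 toolx yaw 192.43 (want 192.5) tilt [-0. -0. -1.]
(np.int64(246), np.int64(170)) (np.int64(232), np.int64(173))
```

View pics/d.png

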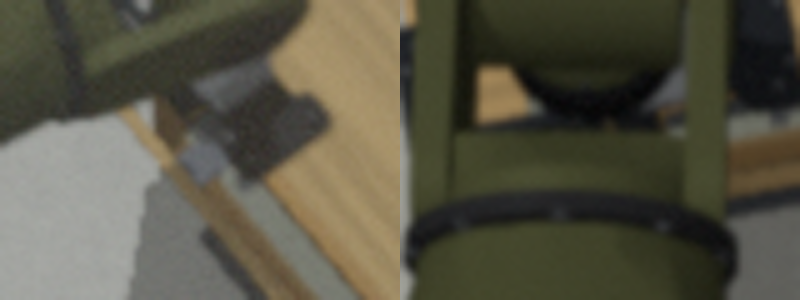

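The side crop shows the shut fingers above the gap, between the flap edge (150,150) and the cabinet front. The top crop is hidden by the arm. I'll go down and feel for the hook arm.

Request:
arm_command([
  [1,0,0,0.25,0,0,0],
  [1,0,0,0.25,0,0,0],
  [1,0,0,0.25,0,0,0],
  [1,0,0,0.25,0,0,0],
  [1,0,0,0.05,0,0,0],
  [1,0,0,0.05,0,0,0],
  [1,0,0,0.05,0,0,0],
  [1,0,0,0.05,0,0,0],
  [1,0,0,0,0,0,0],
])

```text
t: 3.62
tcp_pos: [0.5504, 0.0468, 0.2274]
tool_rot: [[-0.976, -0.216, 0.0], [-0.216, 0.976, -0.0], [-0.0, -0.0, -1.0]]
contact_force: [-0.1, 0.0, 0.1]
width: 0.0005
```

```bash
python3 -c "
from g import *
show()"
```

```text
t 3.62 tip cab x -19.0 y 81.7 z 202.4 mm F [-0.09  0.03  0.09] Fx_cab -0.08 w 0.0005
 toolx yaw 192.45 (want 192.5) tilt [-0. -0. -1.]
```

Nothing touched yet at z = 202. I'll go on in 1 mm steps.

Request:
arm_command([
  [1,0,0,0.025,0,0,0],
  [1,0,0,0.025,0,0,0],
  [1,0,0,0.025,0,0,0],
  [1,0,0,0,0,0,0],
])

```text
t: 3.95
tcp_pos: [0.5505, 0.0467, 0.2245]
tool_rot: [[-0.977, -0.215, 0.0], [-0.215, 0.977, 0.0], [-0.0, -0.0, -1.0]]
contact_force: [-1.3, -0.8, 0.7]
width: 0.0003
```

Request:
arm_command([
  [1,0,0,0.025,0,0,0],
  [1,0,0,0.025,0,0,0],
  [1,0,0,0,0,0,0],
])

```text
t: 4.2
tcp_pos: [0.5505, 0.0467, 0.2226]
tool_rot: [[-0.977, -0.215, 0.0], [-0.215, 0.977, 0.0], [-0.0, -0.0, -1.0]]
contact_force: [-0.7, -0.3, 4.1]
width: 0.0005
```

It touched at a tip height of about 198 mm, where the camera had put the arm too. I'll press to about 10.5 mm, checking the force on the way.

Request:
arm_command([
  [1,0,0,0.025,0,0,0],
  [1,0,0,0.025,0,0,0],
  [1,0,0,0.025,0,0,0],
  [1,0,0,0.025,0,0,0],
  [1,0,0,0.025,0,0,0],
  [1,0,0,0,0,0,0],
])

```text
t: 4.7
tcp_pos: [0.5504, 0.0467, 0.2175]
tool_rot: [[-0.977, -0.215, 0.0], [-0.215, 0.977, -0.0], [-0.0, -0.0, -1.0]]
contact_force: [-2.2, -0.9, 6.1]
width: 0.0005
```

Request:
arm_command([
  [1,0,0,0.025,0,0,0],
  [1,0,0,0.025,0,0,0],
  [1,0,0,0.025,0,0,0],
  [1,0,0,0.025,0,0,0],
  [1,0,0,0.025,0,0,0],
  [1,0,0,0,0,0,0],
])

```text
t: 5.2
tcp_pos: [0.5504, 0.0467, 0.2127]
tool_rot: [[-0.977, -0.215, 0.0], [-0.215, 0.977, -0.0], [-0.0, -0.0, -1.0]]
contact_force: [-3.1, -0.4, 7.5]
width: 0.0005
```

```bash
python3 -c "
from g import *
show()"
```

```text
t 5.2 tip cab x -19.0 y 81.6 z 187.7 mm F [-3.06 -0.42  7.55] Fx_cab -3.08 w 0.0005
 toolx yaw 192.44 (want 192.5) tilt [-0. -0. -1.]
```

The depth is about 10 mm with a force of 7.5 N. I'll press 1 mm more, then draw outward in small steps while watching the force.

Request:
arm_command([
  [1,0,0,0.025,0,0,0],
  [1,0.03,0,0,0,0,0],
  [1,0.03,0,0,0,0,0],
  [1,0.03,0,0,0,0,0],
  [1,0.03,0,0,0,0,0],
  [1,0,0,0,0,0,0],
])

```text
t: 5.7
tcp_pos: [0.5462, 0.0458, 0.2122]
tool_rot: [[-0.977, -0.215, 0.002], [-0.215, 0.977, 0.0], [-0.002, -0.0, -1.0]]
contact_force: [0.5, 1.0, 8.6]
width: 0.0007
```

```bash
python3 -c "
from g import *
show()
s=ctrl.snapshot('side');r=s['img'][140:220,205:285]
cv2.imwrite('pics/e.png',cv2.resize(r,None,fx=6,fy=6,interpolation=cv2.INTER_CUBIC)[...,::-1])
P=pts(s);r=ctrl.cut_out(s,'flap')[0];m=r['region']&(P[...,2]>.203)&(P[...,2]<.217)
q=np.array([cab(p) for p in P[m]]);b=q[:,0]<-.03;print('flap edge x mid',np.median(q[b,0]),b.sum(),np.median(P[m][b,2]))"
```

```text
t 5.7 tip cab x -23.3 y 81.6 z 187.2 mm F [0.46 1.01 8.59] Fx_cab 0.67 w 0.0007
 toolx yaw 192.44 (want 192.5) tilt [-0.002 -0.    -1.   ]
flap edge x mid -0.045045937223364155 226 0.20789974348373363
```

Request:
arm_command([
  [1,0.03,0,0,0,0,0],
  [1,0.03,0,0,0,0,0],
  [1,0.03,0,0.005,0,0,0],
  [1,0.03,0,0.005,0,0,0],
  [1,0.03,0,0.006,0,0,0],
  [1,0.03,0,0.006,0,0,0],
  [1,0,0,0,0,0,0],
])

```text
t: 6.38
tcp_pos: [0.5392, 0.0442, 0.2113]
tool_rot: [[-0.977, -0.215, 0.002], [-0.215, 0.977, 0.0], [-0.002, -0.0, -1.0]]
contact_force: [0.3, 0.6, 8.2]
width: 0.0004
```

```bash
python3 -c "
from g import *
show()"
```

```text
t 6.38 tip cab x -30.5 y 81.6 z 186.3 mm F [0.28 0.6  8.22] Fx_cab 0.41 w 0.0004
 toolx yaw 192.44 (want 192.5) tilt [-0.002 -0.    -1.   ]
```

Request:
arm_command([
  [1,0.03,0,0.006,0,0,0],
  [1,0.03,0,0.006,0,0,0],
  [1,0.03,0,0.007,0,0,0],
  [1,0.03,0,0.007,0,0,0],
  [1,0,0,0,0,0,0],
])

```text
t: 6.8
tcp_pos: [0.5344, 0.0432, 0.2102]
tool_rot: [[-0.977, -0.215, 0.002], [-0.215, 0.977, 0.0], [-0.002, -0.0, -1.0]]
contact_force: [-1.0, 0.7, 8.4]
width: 0.0005
```

```bash
cat >> g.py <<'E'
def flap(n="side"):
    s=ctrl.snapshot(n); P=pts(s); D=P-np.array([*C,0]); cx=D[...,:2]@X+.11; cy=D[...,:2]@Y
    # pixels on the flap's upper edge / inner face, y -170..20
    m=(s["depth"]>0)&(cy<.03)&(cy>-.16)&(cx<-.035)&(cx>-.2)&(P[...,2]>.03)&(P[...,2]<.22)
    z=P[...,2][m]; top=np.percentile(z,95); e=m&(P[...,2]>top-.006)
    print(" flap top z %.1f, edge x %.1f (n %d)"%(top*1e3,np.median(cx[e])*1e3,e.sum()),"theta~%.3f"%np.arctan2(-np.median(cx[e])-.006,top-.037)); return s
E
python3 -c "
from g import *
show(); flap()"
```

```text
t 6.8 tip cab x -35.4 y 81.6 z 185.2 mm F [-1.01  0.74  8.37] Fx_cab -0.83 w 0.0005
 toolx yaw 192.44 (want 192.5) tilt [-0.002 -0.    -1.   ]
 flap top z 208.5, edge x -58.2 (n 109) theta~0.296
```

The flap has moved to about 0.30 rad, past the catch at 0.245, with the hook still pressed. I'll carry on until it's well clear.

Request:
arm_command([
  [1,0.03,0,0.007,0,0,0],
  [1,0.03,0,0.007,0,0,0],
  [1,0.03,0,0.008,0,0,0],
  [1,0.03,0,0.008,0,0,0],
  [1,0.03,0,0.008,0,0,0],
  [1,0.03,0,0.009,0,0,0],
  [1,0.03,0,0.009,0,0,0],
  [1,0.03,0,0.009,0,0,0],
  [1,0,0,0,0,0,0],
])

```text
t: 7.6
tcp_pos: [0.525, 0.0411, 0.2076]
tool_rot: [[-0.977, -0.215, 0.002], [-0.215, 0.977, 0.0], [-0.002, -0.0, -1.0]]
contact_force: [-1.2, 0.5, 9.1]
width: 0.0007
```

```bash
python3 -c "
from g import *
show(); flap()"
```

```text
t 7.6 tip cab x -45.0 y 81.6 z 182.6 mm F [-1.23  0.45  9.11] Fx_cab -1.10 w 0.0007
 toolx yaw 192.44 (want 192.5) tilt [-0.002 -0.    -1.   ]
 flap top z 202.8, edge x -69.2 (n 127) theta~0.364
```

Request:
arm_command([
  [1,0,0,-0.06,0,0,0],
  [1,0,0,-0.06,0,0,0],
  [1,0,0,-0.06,0,0,0],
  [1,0,0,-0.06,0,0,0],
  [1,0,0,-0.06,0,0,0],
  [1,0,0,-0.06,0,0,0],
  [1,0,0,-0.2,0,0,0],
  [1,0,0,-0.2,0,0,0],
  [1,0,0,-0.2,0,0,0],
  [1,0,0,-0.2,0,0,0],
])

```text
t: 8.48
tcp_pos: [0.5248, 0.0411, 0.2544]
tool_rot: [[-0.977, -0.215, 0.001], [-0.215, 0.977, 0.0], [-0.001, -0.0, -1.0]]
contact_force: [0.5, -0.6, 1.1]
width: 0.0005
```

```bash
python3 -c "
from g import *
show(); s=flap()
cv2.imwrite('pics/f.png',cv2.resize(s['img'][110:240,190:350],None,fx=4.5,fy=4.5,interpolation=cv2.INTER_CUBIC)[...,::-1])"
```

```text
t 8.48 tip cab x -45.2 y 81.6 z 229.4 mm F [ 0.53 -0.59  1.13] Fx_cab 0.39 w 0.0005
 toolx yaw 192.44 (want 192.5) tilt [-0.001 -0.    -1.   ]
 flap top z 203.9, edge x -69.5 (n 111) theta~0.363
```

View pics/f.png

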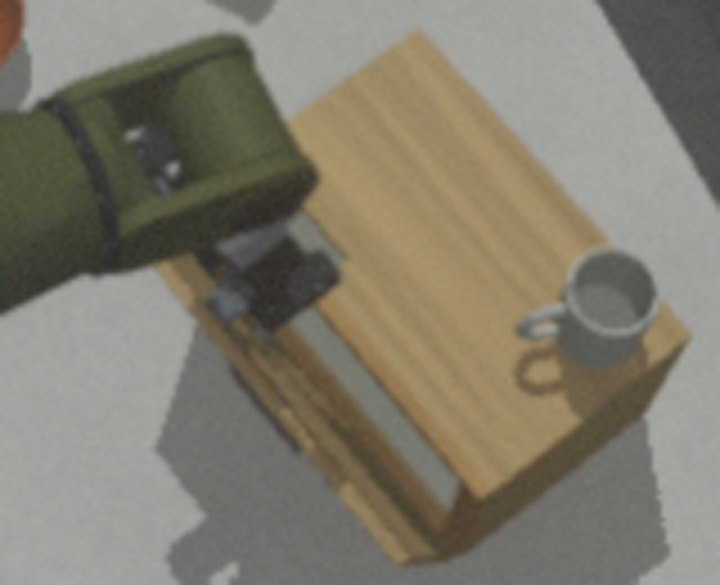

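The flap stays at 0.363 with the hook released, and the mug hasn't moved. I'll move along to y ≈ -75, go down inside the flap and start lowering it.

Request:
arm_command([
  [1,-0.04,-0.97,0,0,0,0],
  [1,-0.04,-0.97,0,0,0,0],
  [1,-0.04,-0.97,0,0,0,0],
  [1,-0.04,-0.97,0,0,0,0],
  [1,0,0,0,0,0,0],
  [1,0,0,0.3,0,0,0],
  [1,0,0,0.3,0,0,0],
  [1,0,0,0.3,0,0,0],
  [1,0,0,0.3,0,0,0],
  [1,0,0,0.3,0,0,0],
])

```text
t: 9.37
tcp_pos: [0.5643, -0.1089, 0.1924]
tool_rot: [[-0.976, -0.216, 0.0], [-0.216, 0.976, -0.0], [-0.0, -0.0, -1.0]]
contact_force: [0.4, -0.1, -0.5]
width: 0.0008
```

Run:
```python
from g import *
show()
# push path: lower outer finger corner on the inner face at r=.135, tip centre
h=.037;r=.135
for th in np.arange(.36,1.46,.1):
    n=np.array([np.cos(th),np.sin(th)]); c=np.array([-r*np.sin(th),h+r*np.cos(th)])
    print(round(th,2),"tip centre x %.1f z %.1f"%(c[0]*1e3+8,c[1]*1e3))
```

```text
t 9.37 tip cab x -39.1 y -73.3 z 167.4 mm F [ 0.39 -0.13 -0.53] Fx_cab 0.36 w 0.0008
 toolx yaw 192.46 (want 192.5) tilt [-0. -0. -1.]
0.36 tip centre x -39.6 z 163.3
0.46 tip centre x -51.9 z 158.0
0.56 tip centre x -63.7 z 151.4
0.66 tip centre x -74.8 z 143.6
0.76 tip centre x -85.0 z 134.9
0.86 tip centre x -94.3 z 125.1
0.96 tip centre x -102.6 z 114.4
1.06 tip centre x -109.8 z 103.0
1.16 tip centre x -115.8 z 90.9
1.26 tip centre x -120.5 z 78.3
1.36 tip centre x -124.0 z 65.2
```

Request:
arm_command([
  [1,0.01,0,0.1,0,0,0],
  [1,0.103,0,0.044,0,0,0],
  [1,0.103,0,0.044,0,0,0],
  [1,0.103,0,0.044,0,0,0],
  [1,0.098,0,0.055,0,0,0],
  [1,0.098,0,0.055,0,0,0],
  [1,0.098,0,0.055,0,0,0],
  [1,0.092,0,0.065,0,0,0],
  [1,0.092,0,0.065,0,0,0],
  [1,0.092,0,0.065,0,0,0],
])

```text
t: 10.2
tcp_pos: [0.5291, -0.1169, 0.1695]
tool_rot: [[-0.977, -0.215, -0.0], [-0.215, 0.977, -0.0], [0.0, -0.0, -1.0]]
contact_force: [0.4, 0.4, 2.7]
width: 0.0006
```

```bash
python3 -c "
from g import *
show(); flap()"
```

```text
t 10.2 tip cab x -75.2 y -73.6 z 144.5 mm F [0.41 0.42 2.73] Fx_cab 0.49 w 0.0006
 toolx yaw 192.43 (want 192.5) tilt [ 0. -0. -1.]
 flap top z 178.3, edge x -106.8 (n 87) theta~0.620
```

The flap is following the finger at about 0.62–0.66 rad with low force.

Request:
arm_command([
  [1,0.085,0,0.073,0,0,0],
  [1,0.085,0,0.073,0,0,0],
  [1,0.085,0,0.073,0,0,0],
  [1,0.078,0,0.082,0,0,0],
  [1,0.078,0,0.082,0,0,0],
  [1,0.078,0,0.082,0,0,0],
  [1,0.069,0,0.089,0,0,0],
  [1,0.069,0,0.089,0,0,0],
  [1,0.069,0,0.089,0,0,0],
])

```text
t: 11.0
tcp_pos: [0.5021, -0.1228, 0.14]
tool_rot: [[-0.977, -0.215, -0.0], [-0.215, 0.977, 0.0], [0.0, 0.0, -1.0]]
contact_force: [0.6, -0.5, 1.7]
width: 0.0003
```

Request:
arm_command([
  [1,0.06,0,0.095,0,0,0],
  [1,0.06,0,0.095,0,0,0],
  [1,0.06,0,0.095,0,0,0],
  [1,0.05,0,0.101,0,0,0],
  [1,0.05,0,0.101,0,0,0],
  [1,0.05,0,0.101,0,0,0],
  [1,0.039,0,0.105,0,0,0],
  [1,0.039,0,0.105,0,0,0],
  [1,0.039,0,0.105,0,0,0],
])

```text
t: 11.75
tcp_pos: [0.4847, -0.1267, 0.1038]
tool_rot: [[-0.977, -0.215, -0.0], [-0.215, 0.977, 0.0], [0.0, 0.0, -1.0]]
contact_force: [-0.3, 0.4, 0.2]
width: 0.0008
```

```bash
python3 -c "
from g import *
show(); flap()"
```

```text
t 11.75 tip cab x -120.6 y -73.5 z 78.8 mm F [-0.33  0.41  0.19] Fx_cab -0.23 w 0.0008
 toolx yaw 192.44 (want 192.5) tilt [ 0.  0. -1.]
 flap top z 218.4, edge x -119.3 (n 147) theta~0.558
```

Request:
arm_command([
  [1,0.029,0,0.109,0,0,0],
  [1,0.029,0,0.109,0,0,0],
  [1,0.029,0,0.109,0,0,0],
  [1,0.018,0,0.08,0,0,0],
  [1,0.018,0,0.08,0,0,0],
  [1,0.018,0,0.06,0,0,0],
  [1,0,0,0.04,0,0,0],
  [1,0,0,0,0,0,0],
])

```text
t: 12.47
tcp_pos: [0.4792, -0.1278, 0.0804]
tool_rot: [[-0.977, -0.215, -0.001], [-0.215, 0.977, 0.0], [0.001, 0.0, -1.0]]
contact_force: [-0.6, 0.1, 0.3]
width: 0.0006
```

```bash
python3 -c "
from g import *
show()"
```

```text
t 12.47 tip cab x -126.3 y -73.4 z 55.4 mm F [-0.59  0.14  0.35] Fx_cab -0.55 w 0.0006
 toolx yaw 192.44 (want 192.5) tilt [ 0.001  0.    -1.   ]
```

Now 1 mm steps down to feel for the stop.

Request:
arm_command([
  [1,0,0,0.025,0,0,0],
  [1,0,0,0.025,0,0,0],
  [1,0,0,0,0,0,0],
])

```text
t: 12.72
tcp_pos: [0.4795, -0.1279, 0.079]
tool_rot: [[-0.977, -0.215, 0.0], [-0.215, 0.977, -0.0], [-0.0, -0.0, -1.0]]
contact_force: [-2.4, 0.6, 4.5]
width: 0.0007
```

Request:
arm_command([
  [1,0,0,0.025,0,0,0],
  [1,0,0,0.025,0,0,0],
  [1,0,0,0,0,0,0],
])

```text
t: 12.97
tcp_pos: [0.4797, -0.1279, 0.0784]
tool_rot: [[-0.976, -0.216, 0.001], [-0.216, 0.976, -0.0], [-0.001, -0.0, -1.0]]
contact_force: [-9.7, 1.9, 23.9]
width: 0.0003
```

The stop is felt: 24 N with no further travel at a tip height of 53 mm. I'll let go and rise.

Request:
arm_command([
  [1,0,0,-0.08,0,0,0],
  [1,0,0,-0.1,0,0,0],
  [1,0,0,-0.4,0,0,0],
  [1,0,0,-0.8,0,0,0],
  [1,0,0,-0.9,0,0,0],
  [1,0,0,-0.9,0,0,0],
  [1,0,0,-0.9,0,0,0],
  [1,0,0,-0.9,0,0,0],
  [1,0,0.9,0,0,0,0],
  [1,0,0.9,0,0,0,0],
])

```text
t: 13.8
tcp_pos: [0.4641, -0.0576, 0.2777]
tool_rot: [[-0.977, -0.213, 0.003], [-0.213, 0.977, -0.001], [-0.003, -0.001, -1.0]]
contact_force: [0.4, 1.3, -0.2]
width: 0.0005
```

Request:
arm_command([
  [1,0.3,0.9,0,0,0,0],
  [1,0.3,0.9,0,0,0,0],
  [1,0.3,0.9,0,0,0,0],
  [1,0.3,0.9,0,0,0,0],
  [1,0.3,0.9,0,0,0,0],
  [1,0.3,0.9,0,0,0,0],
  [1,0.3,0.9,0,0,0,0],
  [1,0.3,0.9,0,0,0,0],
  [1,0,0,0,0,0,0],
])

```text
t: 14.55
tcp_pos: [0.3052, 0.207, 0.2762]
tool_rot: [[-0.975, -0.221, 0.0], [-0.221, 0.975, 0.001], [-0.0, 0.001, -1.0]]
contact_force: [0.9, 0.1, -0.9]
width: 0.0005
```

Run:
```python
from g import *
show()
im=[]
for n in("side","top"):
    s=ctrl.snapshot(n); P=pts(s); D=P-np.array([*C,0]); cx=D[...,:2]@X+.11; cy=D[...,:2]@Y
    m=(s["depth"]>0)&(abs(cy+.05)<.1)&(cx<-.02)&(cx>-.165)&(P[...,2]>.01)&(P[...,2]<.1)
    A=np.c_[cx[m],np.ones(m.sum())]; k=np.linalg.lstsq(A,P[...,2][m],rcond=None)[0]
    print(n,m.sum(),"flap slope",k,"theta %.3f"%np.arctan2(1,-k[0]), "rms",np.std(A@k-P[...,2][m]))
    for l in("dye_cup","tall_bottle","petal_bowl","spoon","twine_spool","alum_jar","iron_jar"):
        for q in ctrl.cut_out(s,l)[:1]:
            mm=q["region"]&(s["depth"]>0); print(l,round(q["conf"],2),np.round(np.median(P[mm],0),3))
    im.append(s["img"])
a=cv2.resize(im[0][90:260,130:350],None,fx=2.6,fy=2.6); b=cv2.resize(im[1],(400,300))
c=np.zeros((600,800,3),np.uint8); b=im[1][60:310,60:440]; b=cv2.resize(b,(800,526)); cv2.imwrite("pics/z.png",b[...,::-1])
```

```text
t 14.55 tip cab x -223.7 y 291.1 z 251.2 mm F [ 0.85  0.12 -0.86] Fx_cab 0.86 w 0.0005
 toolx yaw 192.77 (want 192.5) tilt [-0.     0.001 -1.   ]
side 1936 flap slope [-0.12212337  0.03890152] theta 1.449 rms 0.004086413961681163
dye_cup 0.91 [ 0.776 -0.104  0.252]
tall_bottle 0.91 [ 0.488 -0.477  0.131]
petal_bowl 0.62 [ 0.684 -0.005  0.21 ]
spoon 0.73 [ 0.327 -0.285  0.013]
top 3123 flap slope [-0.12119324  0.03691849] theta 1.450 rms 0.0023112235021233336
dye_cup 0.82 [ 0.778 -0.109  0.252]
tall_bottle 0.54 [0.677 0.011 0.209]
petal_bowl 0.92 [0.438 0.455 0.021]
spoon 0.88 [ 0.307 -0.305  0.013]
```

View pics/z.png

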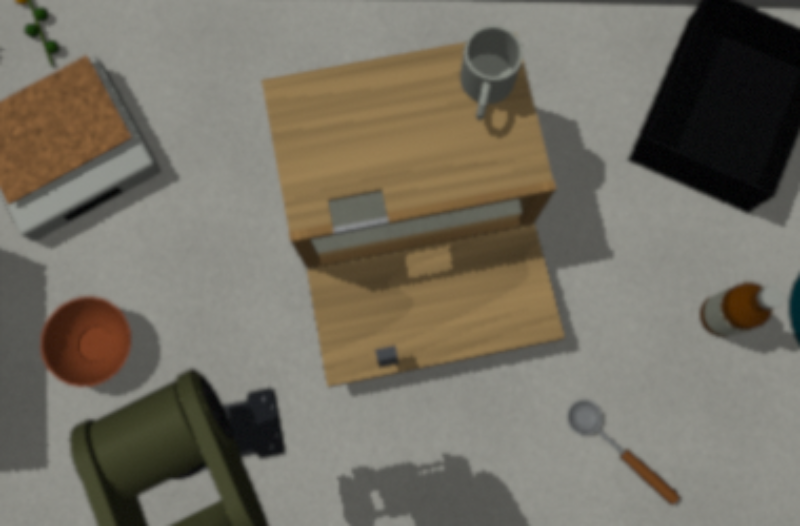

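The flap lies flat on its stop in both views (1.449 and 1.450 rad), and the hook is still on it at (386,355). The mug, bowl, spoon and bottle haven't moved, and the arm is clear. I'll hand it in.

```bash
python3 -c "
from cell import ctrl
print(ctrl.sign_off())"
```

```text
the job is handed in; nothing more can be done
None
```

The flap is free of its hook, lowered all the way to its stop and left there. I handed the job in at about 15 s of the 48 s.

**What I did**
- **Hook:** I felt the hook arm at about 198 mm above the table and pressed it down about 11 mm. The press force read between calls was at most 9.1 N, well under the 20 N limit.
- **Drawing it free:** keeping the hook down, I drew the flap out to about 0.36 rad, past the 0.32 where the barb comes free. Then I let the hook up.
- **Lowering:** I pushed the flap down slowly from its inner side at y ≈ -75 mm until it met the stop. The last step pressed it there with 24 N, without further travel; then I backed off.

**Last checks**
- **Flap:** the two cameras gave an angle of 1.449 and 1.450 rad, against 1.45 for fully lowered. The hook shows intact on the flap.
- **Arm:** it is clear of everything, and the force reading is within noise.
- **Bystanders:** the mug, bottle and bowl measure where they were. The spoon looks unmoved in the picture, though its measured mid-point was about 1–3 cm off the first reading.
- **Not confirmed:** the twine spool was hidden behind the arm, and the two jars inside the cabinet never showed in a picture. The gripper did not go near any of them.
- **Disagreements:** at the end the network placed the bowl (side view) and the bottle (top view) on the cabinet. The other camera put each where it had been. My flap-angle routine also gave one false reading (0.558 rad) while the gripper was in view, so I did not use it.

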